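Tighten the loose lens ring of the carver's magnifier

TASK

The ring that holds the lens of the bench magnifier has worked loose. Take the two-pin spanner from its wooden rest, engage its pins in the ring's two holes and gently turn the ring clockwise until it is fully home, never pressing hard on the ring and never touching the glass; then stand the spanner back in the slot of its rest. Leave the vase, the bowl and the brush alone.

Things in the scene. Friction and masses are not known exactly. Their poses are not given: they have to be found in the camera images.
- stand: magnifier head fixed to the bench: square dark steel foot 110 x 110 x 12 mm with a grey upright barrel, outer diameter 84, bore 64, rim 52 mm above the bench; a jointed arm stub sticks out 132 mm along +x, 46 mm high. Origin: underside's centre, z up. The cell carrying the ring is clamped turned by up to 0.4 rad either way, not measured: find the holes by eye or feel
- ring (a joint): how far the ring is screwed in, rad: grows clockwise seen from above; starts at 0.5 to 1.0; 1.5 is home, a hard stop. At reading q the line through its holes is turned counter-clockwise from the stand's x axis by 1.5 - q plus the cell's unmeasured turn (-0.4 to 0.4). Friction 0.22 N m: pins sliding on its face under a light press (5 N) do not turn it
- ring_face (a point): point on the barrel's axis at the height of the ring's flat face, 44 mm above the bench; axes of the stand. The ring: outer diameter 63, inner 31, 10 mm thick, with two 8.5 mm holes (bevelled mouths, 10 mm deep, solid floor) opposite each other across the axis, 46.6 mm between their centres
- lens: the glass lens, diameter 31 mm, in the middle of the ring, top 2 to 3 mm below the ring's face; origin at the centre of its underside, 34 mm above the bench; it does not turn
- spanner_handle (a point): centre of the spanner's dark wooden handle, upright, 32 (x) x 18 (y) x 70 mm (z), gripped across its 18 mm. Below it a steel crossbar 60 (x) x 22 (y) x 10 mm, underside 45 mm below this point; from that two steel pins, 6 mm thick, tapered ends, 46.6 mm apart along x, reach to 65 mm below this point. About 0.2 kg. Starts standing in the rest, crossbar on the rest's top
- spanner_tips (a point): point half-way between the ends of the spanner's two pins, 65 mm below the handle's centre; axes of the spanner; half a turn about z gives the same spanner
- rest: light wooden block 90 x 56 x 30 mm, fixed to the bench, with a slot 66 mm long (x), 12 mm wide (y) and 26 mm deep in its top in which the pins hang; origin: centre of the underside, x along the slot. With the spanner properly in it, the handle's centre is 75 mm above the bench
- rest_top (a point): centre of the slot's mouth, at the height of the rest's top, 30 mm above the bench
- vase: small dark lacquered vase, 76 mm wide, 130 mm tall; origin: centre of its underside; leave alone
- bowl: brass bowl, 100 mm wide, 45 mm tall; origin: centre of its underside; leave alone
- brush: flat brush about 0.2 m long lying on the far side of the bench, origin under it, x along it; leave alone
Not all that is in view belongs to the job. Leave any pink look-alike of the part that bears spanner_handle alone.

How it is judged:
By the outcome, as a careful person would: the job done as asked, in the order asked, and still so for the second after the job is handed in, with the robot touching nothing.
It also fails if it takes over 72 s, if anything falls off the work surface, if the arm or the gripper's body presses on something with over 40 N, if the wrist force passes 120 N, or if a joint passes its speed limit or range.

ROBOT

A 6-joint arm with a two-finger parallel gripper is mounted at the origin on the work surface. World frame = base frame: x ahead of the robot, y to its left, z up, the work surface at z = 0. Lengths are in m, angles in rad, forces in N, time in s.
With the tool pointing down it reaches from about 0.35 to 0.775 m from the base axis. Payload 5.5 kg.
Tool frame: the origin (TCP) lies midway between the tips of the shut fingers; the grasp point (between the pads) lies 19 mm behind it; z points along the fingers, y is the direction in which the jaws open and shut (so a half turn about z gives the same grasp; the last joint's range is limited). The gripper opens to 85 mm and grips with 20 to 120 N. Pads are 22 mm wide; open, the fingers measure 114 mm over their backs; the gripper's body (76 mm by 85 mm) begins 54 mm behind the grasp point. The pads swing forward as they close: fully open they stand 13 mm farther back than shut.
Start: joints at [-1.38, 0.313, 0.046, 1.304, 0, 1.431], TCP at [0.187, -0.544, 0.231] pointing down, gripper open.
Joint ranges: [-2.76, 2.76], [-0.86, 1.69], [-1.03, 1.26], [-2.2, 2.34], [-1.47, 1.5], [-3.14, 3.14]. Speed limits (rad/s): [2.57, 2.57, 3.14, 3.14, 3.14, 3.14].

INTERFACE

Orientations are given as a unit quaternion [w, x, y, z].
In Python, from workcell import env gives the robot as it stands.
- The arm moves only by the shell command python3 -m pendant 'ROWS' [FORCE]. ROWS is JSON, a list of rows, each a list of 3 entries, a list of its own where there are three numbers: the shift along the tool's x, y, z each as a share of 20 mm, from -1 to 1, then the turn about the tool's z as a share of 6 degrees, from -1 to 1, then the closure, from -1 (fully open) to 1 (shut). In form: [[[tx, ty, tz], turn, claw], ...]. A call has 1 to 12 rows; each row shifts and turns the commanded pose from where the row before left it, along the tool's axes as they then stand; what a row does not reach is not made up. A row lasts 1/8 s, in which the tool goes at most 62.5 mm and 10.7 degrees, less where a joint would pass 70% of its speed; a pose out of reach is approached as far as the arm can. A call with a number of a shift or a turn outside -1 to 1 is refused whole. A call with a gripper value outside its range is refused whole. The fingers move at their own pace and stop on an object; FORCE is the grip in N (left out, the last holds). Time passes only in rows, so rows that do not move let the fingers close. It gives the time, the measured TCP pose, the force and the opening at its end, in the units of the state.
- env.get_state(): the state, without advancing time (a new reading comes with each control period).
- env.read_camera(name): name is "scene" or "side" or "wrist"; returns a dict with "color" (400x640x3 uint8, blue, green, red), "mtx" (3x3 intrinsics, pixels), "view" (4x4, takes a point from world to camera coordinates). Camera axes: x right, y down, z forward; pixel columns grow to the right and rows downward; lengths in m; the calibration is good to about 2 mm. The wrist camera is an equidistant fisheye: a pixel r from the principal point sees the ray r / f radians off the axis. A picture is of the moment at which its call begins. There is no depth.
- env.hand_in(): hands the job in, once; it reports no verdict.
Trained networks look in the newest picture that a camera, given by its name, has taken for a name from the list of things; names that differ only in an ending like _2 or _b are one class to them, and where a whole thing is asked for, a point or a joint stands for the part that bears it (a point fixed in the world has none). Each returns a list of dicts, best first, with "p" (0 to 1); they miss things now and then, are a little off and sometimes report something else, mostly with a low value. They report only what shows in the picture. A call takes as long as a camera call. They do not tell look-alikes from the thing itself.
- env.boxes_of(camera, thing): "location" ([column, row] in pixels, amid what is visible of it).
- env.cut_out(camera, thing): "region" (400x640 bool, what is visible of it) and "location" ([column, row] in pixels, amid what is visible of it).
The state is a dict: "clock": time; "joint_pos": joint angles; "qvel": joint speeds; "tau": joint torques, N m; "tcp_pos": TCP position; "orientation": TCP orientation; "wrist_force": force on the tool from outside, world axes, zero at the start; "ft_torque": the same for the moment, N m; "finger_gap": finger opening in m.
Only numpy, scipy, OpenCV 4.12 (cv2) and the standard library are available. Lean on these libraries where they do the work, as an engineer would, in place of code of your own. Each camera call takes 0.05 s, during which the arm holds its last target.

## Working session

There is one attempt and no reset: what is moved stays moved. The work goes in short steps, Python scripts to look and compute and a shell command to move; the robot and the scene stay as the last step left them, time stands still between calls to the robot, and variables do not carry over. Pictures are saved under pics/ and viewed, and the job is handed in when it is done.

```bash
ls; mkdir -p pics; python3 - <<'E'
from workcell import env
import cv2
s=env.get_state()
for k,v in s.items(): print(k,v)
for c in ("scene","side","wrist"):
    d=env.read_camera(c); cv2.imwrite(f"pics/{c}0.png",d["color"]); print(c,d["mtx"].tolist(),d["view"].round(4).tolist())
    for t in ("stand","ring","spanner_handle","rest","lens","vase","bowl","brush"):
        try: print(t,[(round(float(b["p"]),2),[round(float(x)) for x in b["location"]]) for b in env.boxes_of(c,t)])
        except Exception as e: print(t,e)
E
```

```text
pics
clock 0.0
joint_pos [-1.37960071e+00  3.14012181e-01  4.49560026e-02  1.30356797e+00
  1.69429961e-06  1.43121023e+00]
qvel [ 0.00105515  0.00094718  0.00145087 -0.00054167  0.00177029 -0.00166138]
tau [-3.44273685e-04 -4.80621314e+01  2.98535603e+01  1.93235383e-02
 -1.40115039e-04  4.05018909e-06]
tcp_pos [ 0.18665132 -0.54332496  0.23039275]
orientation [-9.13626589e-04  9.86353669e-01  1.64637797e-01 -2.27337196e-05]
wrist_force [ 0.13695078 -0.0274522  -0.28000107]
ft_torque [-0.04921369  0.02496192  0.01727148]
finger_gap 0.08568273262302885
scene [[363.9433696163577, 0.0, 313.53443373639095], [0.0, 363.9433696163577, 198.3601027613004], [0.0, 0.0, 1.0]] [[0.1141, 0.9934, -0.0139, -0.0506], [0.6265, -0.0828, -0.775, -0.3229], [-0.771, 0.0798, -0.6318, 1.5331], [0.0, 0.0, 0.0, 1.0]]
stand [(0.57, [280, 209])]
ring [(0.71, [284, 194])]
spanner_handle [(0.68, [397, 173]), (0.6, [317, 177]), (0.5, [365, 175]), (0.16, [176, 202])]
rest [(0.54, [362, 186])]
lens [(0.53, [367, 173])]
vase [(0.83, [174, 203])]
bowl [(0.81, [452, 195]), (0.18, [363, 188])]
brush [(0.64, [342, 257])
[... 169 characters left out ...]
2, -0.8754, 0.117], [0.1358, 0.865, -0.483, 1.0701], [0.0, 0.0, 0.0, 1.0]]
stand [(0.79, [311, 238]), (0.27, [329, 304])]
ring [(0.56, [308, 226]), (0.29, [329, 305])]
spanner_handle [(0.79, [253, 226]), (0.79, [251, 181]), (0.75, [272, 179])]
rest [(0.88, [277, 195]), (0.35, [372, 206])]
lens []
vase [(0.79, [330, 306])]
bowl [(0.65, [296, 158])]
brush [(0.9, [371, 202])]
wrist [[309.70691628693146, 0.0, 323.16255964128334], [0.0, 309.70691628693146, 194.38218334459435], [0.0, 0.0, 1.0]] [[0.324, -0.946, 0.0019, -0.5747], [-0.8996, -0.3075, 0.3102, -0.0399], [-0.2929, -0.1022, -0.9507, 0.3807], [0.0, 0.0, 0.0, 1.0]]
stand []
ring []
spanner_handle []
rest []
lens []
vase []
bowl []
brush []
```

```bash
python3 - <<'E'
import cv2
a=cv2.imread("pics/scene0.png");cv2.imwrite("pics/scene0c.png",cv2.resize(a[110:310,130:500],None,fx=2.15,fy=2.15,interpolation=cv2.INTER_CUBIC))
a=cv2.imread("pics/side0.png");cv2.imwrite("pics/side0c.png",cv2.resize(a[120:350,180:480],None,fx=2.6,fy=2.6,interpolation=cv2.INTER_CUBIC))
E
```

```text
(no output)
```

View pics/scene0c.png

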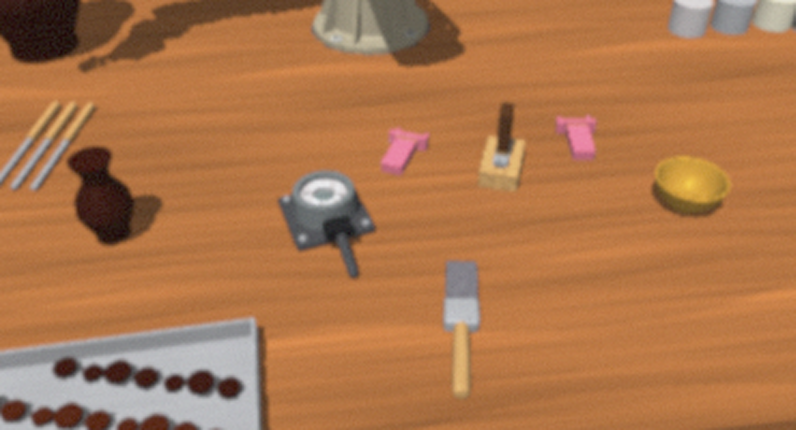

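View pics/side0c.png

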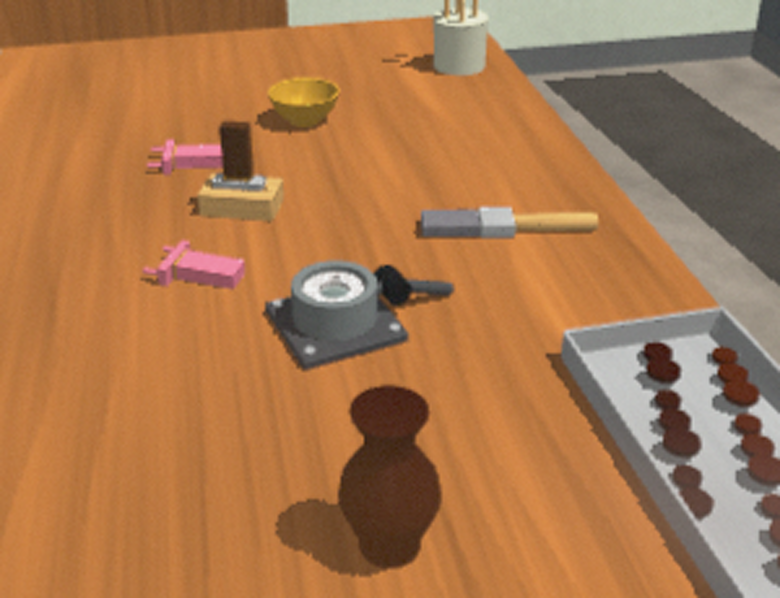

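View pics/wrist0.png

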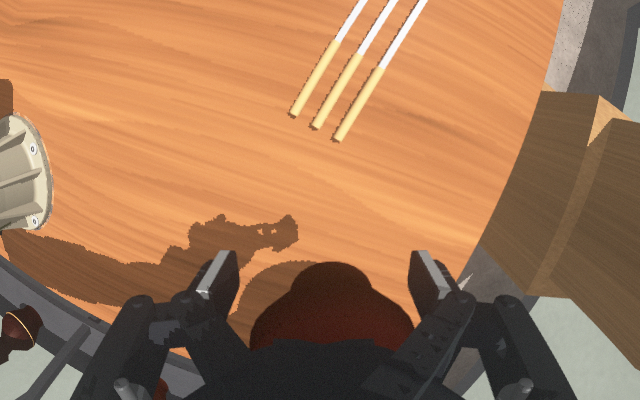

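The dark upright handle standing in the light wooden rest is at scene (365,175) and side (272,179). The two pink look-alikes lie flat at scene (317,177) and (397,173), so the dark one is the spanner. Next I'll triangulate the positions and take an enlarged crop to confirm.

```bash
cat > h.py <<'E'
import numpy as np, cv2
from workcell import env
from scipy.optimize import least_squares
from scipy.spatial.transform import Rotation as R
def proj(d,P):
    P=np.atleast_2d(P); V=np.array(d["view"]);K=np.array(d["mtx"])
    c=P@V[:3,:3].T+V[:3,3]
    if d.get("fish"):
        r=np.hypot(c[:,0],c[:,1]);th=np.arctan2(r,c[:,2]);k=np.where(r>1e-9,th/np.maximum(r,1e-9),1)
        return np.c_[c[:,0]*k*K[0,0]+K[0,2],c[:,1]*k*K[1,1]+K[1,2]]
    return np.c_[c[:,0]/c[:,2]*K[0,0]+K[0,2],c[:,1]/c[:,2]*K[1,1]+K[1,2]]
def ray(d,uv):
    K=np.array(d["mtx"]);V=np.array(d["view"])
    x=(uv[0]-K[0,2])/K[0,0];y=(uv[1]-K[1,2])/K[1,1]
    if d.get("fish"):
        r=np.hypot(x,y);v=np.array([x/r*np.sin(r),y/r*np.sin(r),np.cos(r)]) if r>1e-9 else np.array([0,0,1.])
    else: v=np.array([x,y,1.])
    o=-V[:3,:3].T@V[:3,3];return o,V[:3,:3].T@(v/np.linalg.norm(v))
def onz(d,uv,z):
    o,v=ray(d,uv);return o+v*(z-o[2])/v[2]
def cam(n):
    d=env.read_camera(n);d["fish"]=n=="wrist";return d
def st():
    s=env.get_state();q=s["orientation"];M=R.from_quat([q[1],q[2],q[3],q[0]]).as_matrix()
    return s,np.array(s["tcp_pos"]),M
def rep():
    s,p,M=st();print("t",round(s["clock"],2),"tcp",p.round(4),"xax",M[:,0].round(3),"z",M[:,2].round(3),"yaw x",round(np.degrees(np.arctan2(M[1,0],M[0,0])),1),"F",np.round(s["wrist_force"],1),"T",np.round(s["ft_torque"],2),"gap",round(s["finger_gap"],4),"j",np.round(s["joint_pos"],2))
E
python3 - <<'E'
from h import *
sc,si=cam("scene"),cam("side")
for n,a,b,z in [("handle",(365,175),(272,179),.075),("pinkL",(317,177),(253,226),.01),("pinkR",(397,173),(251,181),.01),("ring",(280.5,199.5),(308.5,231),.044),("vase",(174,203),(330,306),.065),("bowl",(452,195),(296,158),.025),("brush",(342,257),(371,204),.01),("rest",(362,187),(272,196),.02)]:
    print(n,onz(sc,a,z).round(3),onz(si,b,z).round(3))
for n,d in (("scene",sc),("side",si)):
    for t in ("rest","stand","spanner_handle"):
        r=env.cut_out(n,t)
        if r:
            for q in r[:3]:
                m=q["region"].astype(np.uint8);rr=cv2.boundingRect(m);print(n,t,round(q["p"],2),np.round(q["location"]),rr,cv2.countNonZero(m))
a=sc["color"];b=si["color"]
c1=cv2.resize(a[145:215,300:420],None,fx=6,fy=6,interpolation=cv2.INTER_CUBIC)
c2=cv2.resize(b[150:250,230:350],None,fx=6,fy=6,interpolation=cv2.INTER_CUBIC)
cv2.imwrite("pics/c1.png",c1);cv2.imwrite("pics/c2.png",c2)
E
```

```text
handle [0.515 0.149 0.075] [0.492 0.14  0.075]
pinkL [0.417 0.015 0.01 ] [ 0.424 -0.009  0.01 ]
pinkR [0.43  0.283 0.01 ] [0.427 0.275 0.01 ]
ring [ 0.561 -0.11   0.044] [ 0.563 -0.116  0.044]
vase [ 0.563 -0.409  0.065] [ 0.559 -0.408  0.065]
bowl [0.584 0.405 0.025] [0.596 0.402 0.025]
brush [0.773 0.036 0.01 ] [0.774 0.043 0.01 ]
rest [0.502 0.147 0.02 ] [0.488 0.135 0.02 ]
scene rest 0.91 [365. 189.] (353, 173, 22, 26) 361
scene stand 0.73 [282. 210.] (259, 190, 46, 49) 1256
scene spanner_handle 0.85 [317. 180.] (307, 170, 22, 21) 271
scene spanner_handle 0.65 [397. 172.] (389, 164, 18, 21) 259
scene spanner_handle 0.61 [364. 175.] (360, 159, 9, 29) 215
side rest 0.89 [272. 198.] (256, 189, 32, 15) 316
side stand 0.96 [311. 238.] (282, 220, 73, 42) 1731
side spanner_handle 0.92 [270. 184.] (263, 167, 19, 27) 339
```

View pics/c1.png

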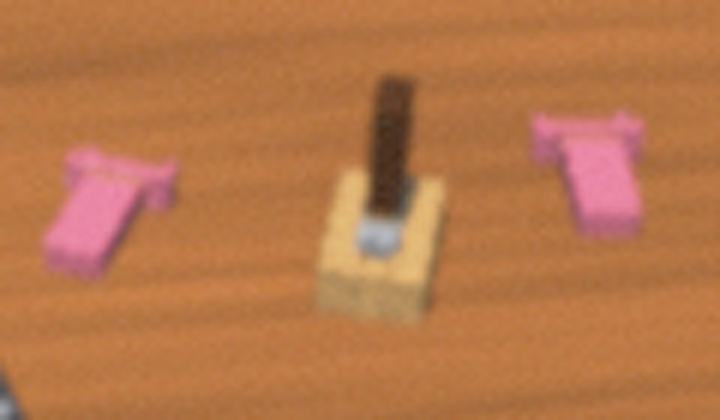

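View pics/c2.png

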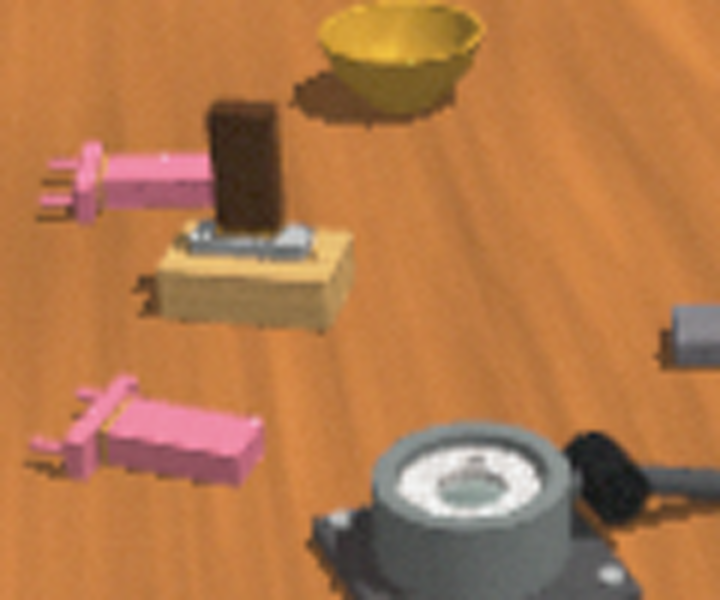

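```bash
python3 - <<'E'
from h import *
sc,si=cam("scene"),cam("side")
f=lambda p,o:(np.array(p,float)+.5)/6-.5+o
def box(x,y,a,L,W,z):
    c,s=np.cos(a),np.sin(a)
    return {(i,j,k):np.array([x+c*i*L/2-s*j*W/2,y+s*i*L/2+c*j*W/2,zz]) for i in(-1,1) for j in(-1,1) for k,zz in enumerate(z)}
# scene: image right=+y, down=+x ; side: right=+x, up=+y
o1=np.array([300,145]);o2=np.array([230,150])
restobs=[(sc,f((340,172),o1),(-1,-1,1)),(sc,f((445,180),o1),(-1,1,1)),(sc,f((425,275),o1),(1,1,1)),(sc,f((322,265),o1),(1,-1,1)),(sc,f((316,308),o1),(1,-1,0)),(sc,f((418,322),o1),(1,1,0)),
(si,f((162,270),o2),(-1,-1,1)),(si,f((333,283),o2),(1,-1,1)),(si,f((354,235),o2),(1,1,1)),(si,f((162,318),o2),(-1,-1,0)),(si,f((327,332),o2),(1,-1,0))]
def fit(obs,L,W,z,x0,cs=None):
    def r(p):
        b=box(*p[:3],L,W,z)
        return np.concatenate([(proj(d,b[k])[0]-u) for d,u,k in obs])
    s=least_squares(r,x0,loss="soft_l1");return s.x,r(s.x).reshape(-1,2).round(1)
for sub,nm in ((restobs,"both"),(restobs[:6],"sc"),(restobs[6:],"si")):
    x,r=fit(sub,.09,.056,(0,.03),[.5,.145,0]);print("rest",nm,x.round(4),r.tolist())
ho=[(si,f((208,100),o2),(-1,-1,1)),(si,f((278,102),o2),(1,-1,1)),(si,f((283,232),o2),(1,-1,0)),(si,f((215,228),o2),(-1,-1,0)),
(sc,f((383,76),o1),(-1,-1,1)),(sc,f((413,78),o1),(-1,1,1)),(sc,f((372,212),o1),(1,-1,0)),(sc,f((403,215),o1),(1,1,0))]
for sub,nm in ((ho,"both"),(ho[4:],"sc"),(ho[:4],"si")):
    x,r=fit(sub,.032,.018,(.04,.11),[.5,.145,0]);print("handle",nm,x.round(4),r.tolist())
# stand rim top circle z=.052
E
python3 - <<'E'
from h import *
rep()
E
```

```text
rest both [ 0.4899  0.1524 -0.3383] [[-0.1, -0.4], [-0.4, 0.3], [0.1, 1.3], [-1.0, 0.6], [-0.5, 1.1], [0.4, 1.1], [-1.3, -0.7], [-1.0, -1.1], [-0.3, -1.5], [-0.4, -0.1], [0.6, -0.5]]
rest sc [ 0.4863  0.1541 -0.3387] [[0.2, -1.1], [-0.1, -0.4], [0.3, 0.5], [-0.7, -0.1], [-0.3, 0.3], [0.6, 0.3]]
rest si [ 0.4916  0.1473 -0.3669] [[-0.8, -0.2], [-0.7, -0.1], [0.6, -0.6], [0.1, 0.4], [0.9, 0.4]]
handle both [ 0.4891  0.1565 -0.2005] [[-0.3, 1.3], [-1.3, 0.9], [-0.5, 0.1], [0.4, 0.8], [-0.3, 0.2], [0.7, 0.0], [0.1, 2.1], [0.8, 1.9]]
handle sc [ 0.483   0.1569 -0.2387] [[-0.4, -1.0], [0.5, -1.0], [-0.4, 0.9], [0.3, 0.8]]
handle si [ 0.4911  0.1615 -0.2409] [[0.2, 0.4], [-0.9, 0.2], [-0.1, -0.6], [0.9, -0.0]]
t 1.85 tcp [ 0.1868 -0.5439  0.2313] xax [ 0.946  0.325 -0.   ] z [ 0. -0. -1.] yaw x 19.0 F [ 0.6  0.8 -0.9] T [ 0.06  0.01 -0.01] gap 0.0853 j [-1.38  0.31  0.05  1.3  -0.    1.43]
```

View pics/scene0.png

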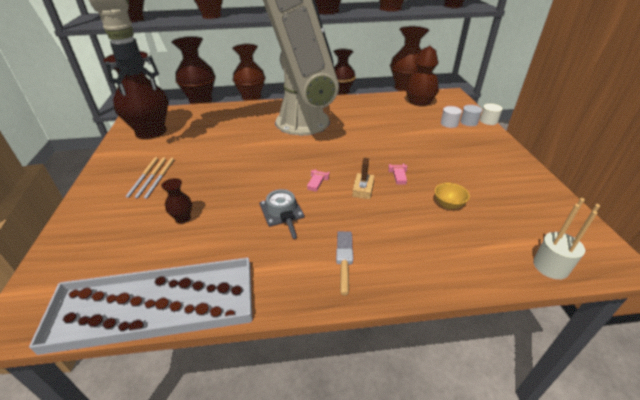

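```bash
python3 - <<'E'
from h import *
sc,si,w=cam("scene"),cam("side"),cam("wrist")
s,p,M=st()
print(proj(sc,[p]),proj(w,[p]))
V=w["view"];c=-V[:3,:3].T@V[:3,3];print("cam pos in tool",M.T@(c-p),"axis in tool",M.T@V[2,:3],"right",M.T@V[0,:3])
for n,d,o in(("scene",sc,(255,185)),("side",si,(280,215))):
    cv2.imwrite(f"pics/stand_{n}.png",cv2.resize(d["color"][o[1]:o[1]+55,o[0]:o[0]+80],None,fx=10,fy=10,interpolation=cv2.INTER_CUBIC))
E
```

```text
[[139.76663704  95.17709523]] [[324.56366787 253.19191341]]
cam pos in tool [ 0.079706   -0.00092444 -0.14407949] axis in tool [-0.31020283  0.00138909  0.95066938] right [-8.11635984e-04  9.99998181e-01 -1.72600183e-03]
```

View pics/stand_scene.png

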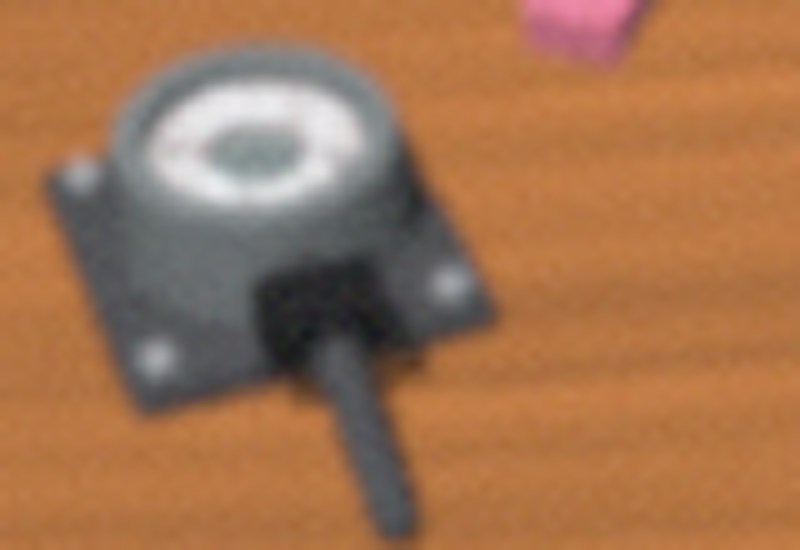

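View pics/stand_side.png

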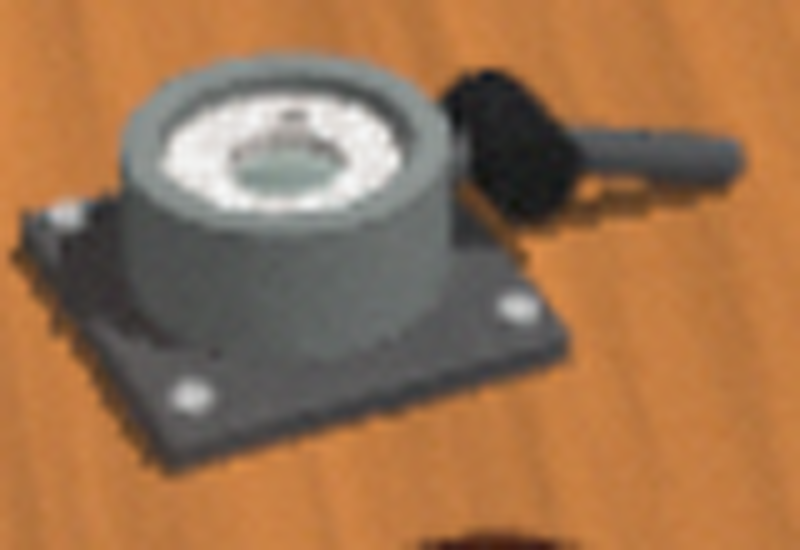

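The scene view shows the spanner upright in its rest at (365,175), with the pink parts lying flat on either side. The side view shows one ring hole, a dark spot near (308.5,226). I'll go over the stand first and look with the wrist camera.

```bash
python3 -m pendant '[[[1,-0.58,-0.3],0,-1],[[1,-0.58,-0.3],0,-1],[[1,-0.58,0],0,-1],[[1,-0.58,0],0,-1],[[1,-0.58,0],0,-1],[[1,-0.58,0],0,-1],[[1,-0.58,0],0,-1],[[1,-0.58,0],0,-1],[[1,-0.58,0],0,-1],[[1,-0.58,0],0,-1],[[1,-0.58,0],0,-1],[[1,-0.58,0],0,-1]]'
python3 -m pendant '[[[1,-0.58,0],0,-1],[[1,-0.58,0],0,-1],[[1,-0.58,0],0,-1],[[1,-0.58,0],0,-1],[[1,-0.58,0],0,-1],[[1,-0.58,0.3],0,-1],[[1,-0.58,0.3],0,-1],[[1,-0.58,0.4],0,-1],[[1,-0.58,0.4],0,-1],[[1,-0.58,0.4],0,-1],[[1,-0.58,0.4],0,-1],[[1,-0.58,0.4],0,-1]]'
python3 - <<'E'
from h import *
rep();w=cam("wrist");cv2.imwrite("pics/w1.png",w["color"])
for t in ("ring","lens","stand"):
    print(t,[(round(b["p"],2),np.round(b["location"],1)) for b in env.boxes_of("wrist",t)])
E
```

```text
clock: 3.5
tcp_pos: [0.3693, -0.3324, 0.2432]
orientation: [-0.0, 0.986, 0.165, -0.0]
wrist_force: [-0.0, -0.9, 0.5]
finger_gap: 0.0855
clock: 5.0
tcp_pos: [0.5505, -0.1227, 0.1909]
orientation: [-0.0, 0.986, 0.165, -0.0]
wrist_force: [1.2, 0.2, 0.2]
finger_gap: 0.0857
t 5.0 tcp [ 0.5505 -0.1227  0.1909] xax [ 0.946  0.326 -0.   ] z [-0.  0. -1.] yaw x 19.0 F [1.2 0.2 0.2] T [ 0.08 -0.04  0.01] gap 0.0857 j [-0.36  0.31 -0.06  1.2  -0.    2.45]
ring [(0.36, array([546.1, 261.5]))]
lens [(0.57, array([316. , 165.9]))]
stand [(0.83, array([321.1, 149.4]))]
```

View pics/w1.png

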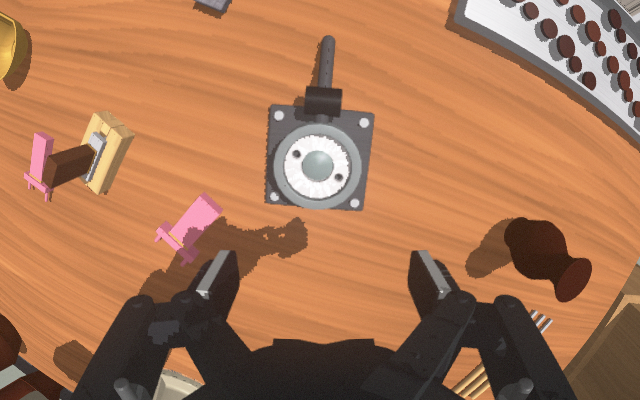

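The wrist view shows the ring with its two dark holes near (296,154) and (338,178), and the spanner in its rest near (85,155). Next I'll measure the holes.

```bash
python3 - <<'E'
from h import *
w=cam("wrist");im=w["color"]
cv2.imwrite("pics/w1c.png",cv2.resize(im[90:220,255:385],None,fx=4.5,fy=4.5,interpolation=cv2.INTER_CUBIC))
g=cv2.cvtColor(im,cv2.COLOR_BGR2GRAY)
H=[]
for c in ((296,154),(338,178)):
    y,x=np.mgrid[c[1]-6:c[1]+7,c[0]-6:c[0]+7];wt=np.clip(150-g[y,x].astype(float),0,None);wt[np.hypot(x-c[0],y-c[1])>6]=0
    uv=(np.sum(wt*x)/wt.sum(),np.sum(wt*y)/wt.sum());P=onz(w,uv,.044);H.append(P);print(uv,P)
H=np.array(H);d=H[1]-H[0];print("centre",H.mean(0),"dist",np.linalg.norm(d),"angle",np.degrees(np.arctan2(d[1],d[0]))%180)
# rim circle, foot bolts, stub end
gm=cv2.medianBlur(g,3)
for uv in ((279,116),(364,123),(355,203),(275,197)): print("bolt",onz(w,uv,.014).round(4))
print("stub",onz(w,(328,40),.046).round(4))
# centre from ring outer (white) 
m=((g>150)&(np.hypot(*(np.mgrid[0:400,0:640]-np.array([166,317])[:,None,None]))<50)).astype(np.uint8)
cn,_=cv2.findContours(m,cv2.RETR_EXTERNAL,cv2.CHAIN_APPROX_NONE);c=max(cn,key=cv2.contourArea)[:,0];c=cv2.convexHull(c)[:,0]
P=np.array([onz(w,u,.044) for u in c]);(cx,cy),r=cv2.minEnclosingCircle((P[:,:2]*1000).astype(np.float32));print("ring",cx,cy,r)
E
```

```text
(np.float64(295.85164556962025), np.float64(152.18987341772151)) [ 0.56675211 -0.08964903  0.044     ]
(np.float64(337.76477541371156), np.float64(175.3658392434988)) [ 0.55814939 -0.13518986  0.044     ]
centre [ 0.56245075 -0.11241945  0.044     ] dist 0.04634624667724695 angle 79.30280187140684
bolt [ 0.5917 -0.0604  0.014 ]
bolt [ 0.6133 -0.146   0.014 ]
bolt [ 0.5279 -0.1679  0.014 ]
bolt [ 0.5058 -0.0821  0.014 ]
stub [ 0.677  -0.0839  0.046 ]
ring 555.4837036132812 -114.4494400024414 46.76123809814453
```

View pics/w1c.png

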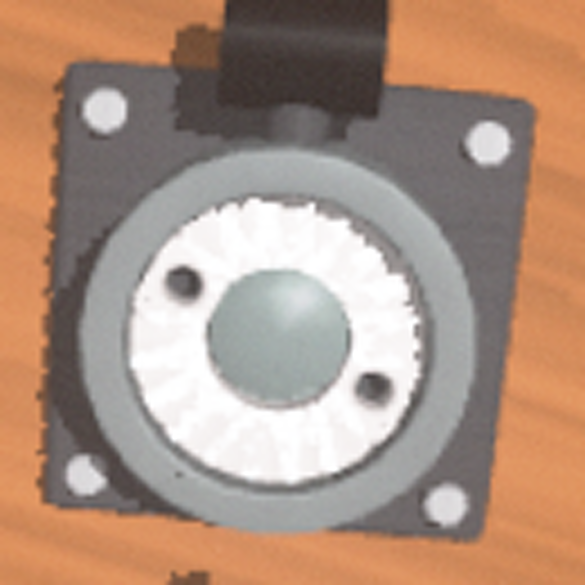

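```bash
python3 -m pendant '[[[0.12,-1,0],0,-1],[[0.12,-1,0],0,-1],[[0.12,-1,0],0,-1],[[0.12,-1,0],0,-1],[[0.12,-1,0],0,-1],[[0.12,-1,0],0,-1],[[0.12,-1,0],0,-1],[[0.12,-1,0],0,-1],[[0.12,-1,0],0,-1],[[0.12,-1,0],0,-1],[[0.12,-1,0],0,-1],[[0.12,-1,0],0,-1]]'
python3 -m pendant '[[[0.1,-1,0],-1,-1],[[0.2,-1,0],-1,-1],[[0,0,0],-1,-1],[[0,0,0],-1,-1],[[0,0,0],-1,-1],[[0,0,0],-1,-1],[[0,0,0],-1,-1],[[0,0,0],-1,-1],[[0,0,0],-1,-1],[[0,0,0],-1,-1],[[0,0,0],-1,-1],[[0,0,0],-1,-1]]'
python3 -m pendant '[[[0,0,0],-1,-1],[[0,0,0],-1,-1],[[0,0,0],-1,-1],[[0,0,0],-1,-1],[[0,0,0],-1,-1],[[0,0,0],-1,-1],[[0,0,0],-1,-1],[[0,0,0],-1,-1],[[0,0,0],-1,-1],[[0,0,0],-1,-1],[[0,0,0],-1,-1],[[0,0,0],-0.7,-1]]'
python3 - <<'E'
from h import *
rep();w=cam("wrist");cv2.imwrite("pics/w2.png",w["color"])
for t in ("rest","spanner_handle"):
    print(t,[(round(b["p"],2),np.round(b["location"],1)) for b in env.boxes_of("wrist",t)])
E
```

```text
clock: 6.75
tcp_pos: [0.4992, 0.113, 0.1912]
orientation: [0.0, 0.986, 0.165, -0.0]
wrist_force: [0.5, 0.9, -0.4]
finger_gap: 0.0852
clock: 8.25
tcp_pos: [0.4899, 0.1517, 0.1912]
orientation: [0.0, 0.7, 0.714, -0.0]
wrist_force: [0.1, -1.0, -0.1]
finger_gap: 0.0854
clock: 9.75
tcp_pos: [0.4899, 0.1517, 0.1912]
orientation: [-0.0, 0.162, 0.987, -0.0]
wrist_force: [-0.4, 0.6, 0.4]
finger_gap: 0.0854
t 9.75 tcp [0.4899 0.1517 0.1912] xax [-0.947  0.32   0.   ] z [-0. -0. -1.] yaw x 161.3 F [-0.4  0.6  0.4] T [ 0.01 -0.06  0.03] gap 0.0854 j [ 0.14  0.21 -0.19  1.17 -0.    0.47]
rest [(0.92, array([333.2, 163.8])), (0.48, array([154.9, 271.6]))]
spanner_handle [(0.83, array([190.4, 163. ])), (0.68, array([325.6, 179.9])), (0.66, array([427.1,  81.6]))]
```

View pics/w2.png

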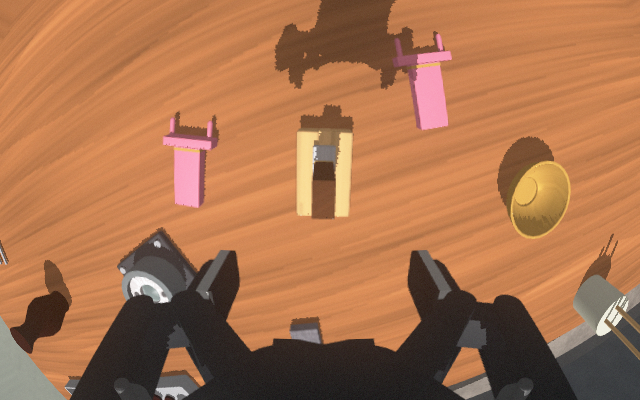

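```bash
python3 - <<'E'
import cv2
im=cv2.imread("pics/w2.png")
cv2.imwrite("pics/w2c.png",cv2.resize(im[95:225,275:375],None,fx=4.5,fy=4.5,interpolation=cv2.INTER_CUBIC))
E
```

```text
(no output)
```

View pics/w2c.png

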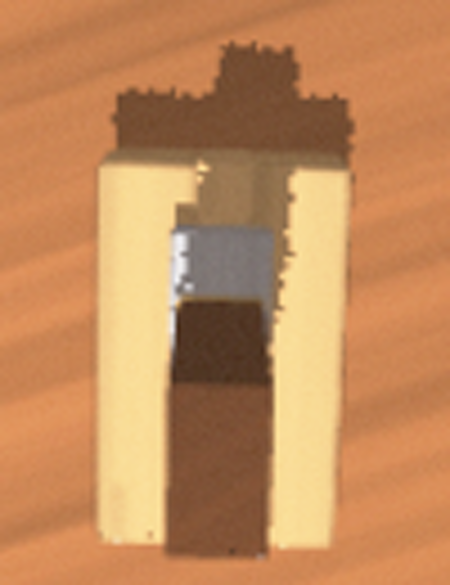

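```bash
python3 - <<'E'
from h import *
w=cam("wrist");s,p,M=st()
f=lambda q:((q[0]+.5)/4.5-.5+275,(q[1]+.5)/4.5-.5+95)
for n,z,Q in (("handle top",.11,[(167,555),(268,557),(269,383),(170,383)]),("handle bot far",.04,[(181,300),(263,300)]),("rest",.03,[(100,541),(330,547),(350,167),(100,163)])):
    P=np.array([onz(w,f(q),z) for q in Q])
    T=(P-p)@M
    print(n,P.mean(0).round(4),"tool",(T*1000).round(1).tolist(),"mean tool",(T.mean(0)*1000).round(1))
    a=P[2]-P[1] if len(Q)>2 else P[1]-P[0];b=P[3]-P[0] if len(Q)>2 else a
    print([np.degrees(np.arctan2(v[1],v[0])).round(1) for v in (a,b)])
E
```

```text
handle top [0.488  0.1527 0.11  ] tool [[-13.2, -8.5, 81.2], [-13.5, 9.2, 81.2], [18.0, 9.0, 81.2], [18.0, -7.6, 81.2]] mean tool [ 2.3  0.5 81.2]
[np.float64(161.4), np.float64(159.4)]
handle bot far [0.474  0.1582 0.04  ] tool [[17.3, -7.7, 151.2], [17.3, 10.0, 151.2]] mean tool [ 17.3   1.2 151.2]
[np.float64(71.1), np.float64(71.1)]
rest [0.4892 0.1525 0.03  ] tool [[-42.8, -27.7, 161.3], [-44.3, 26.8, 161.2], [45.3, 29.3, 161.2], [46.2, -25.6, 161.2]] mean tool [  1.1   0.7 161.2]
[np.float64(159.5), np.float64(159.7)]
```

```bash
python3 -m pendant '[[[0.1,0.02,1],0.1,-1],[[0,0,1],0,-1],[[0,0,1],0,-1],[[0,0,1],0,-1],[[0,0,1],0,-1],[[0,0,1],0,-1],[[0,0,0.45],0,-1],[[0,0,0],0,-1],[[0,0,0],0,1],[[0,0,0],0,1],[[0,0,0],0,1],[[0,0,0],0,1]]' 80
python3 -m pendant '[[[0,0,0],0,1],[[0,0,0],0,1],[[0,0,0],0,1],[[0,0,0],0,1]]' 80
python3 - <<'E'
from h import *
rep();w=cam("wrist");cv2.imwrite("pics/w3.png",w["color"])
E
```

```text
clock: 11.45
tcp_pos: [0.4889, 0.1521, 0.0628]
orientation: [0.001, 0.169, 0.986, 0.0]
wrist_force: [0.0, -0.4, -2.8]
finger_gap: 0.017
clock: 11.95
tcp_pos: [0.4889, 0.1521, 0.0628]
orientation: [0.001, 0.169, 0.986, 0.0]
wrist_force: [0.6, -0.7, 5.3]
finger_gap: 0.0173
t 11.95 tcp [0.4889 0.1521 0.0628] xax [-0.943  0.333 -0.001] z [ 0.001 -0.    -1.   ] yaw x 160.5 F [ 0.6 -0.7  5.3] T [-0.07  0.08 -0.  ] gap 0.0173 j [ 0.14  0.31 -0.4   0.86 -0.    0.48]
```

View pics/w3.png

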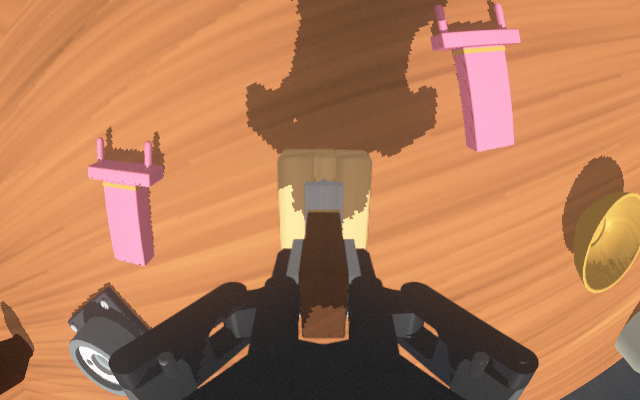

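```bash
python3 -m pendant '[[[0,0,-0.5],0,1],[[0,0,-0.75],0,1],[[0,0,-1],0,1],[[0,0,-1],0,1],[[0,0,-1],0,1],[[0,0,-0.25],0,1],[[0,0,0],0,1]]' 80
python3 - <<'E'
from h import *
rep();w=cam("wrist");cv2.imwrite("pics/w4.png",w["color"]);cv2.imwrite("pics/w4c.png",cv2.resize(w["color"][120:350,250:400],None,fx=2.6,fy=2.6,interpolation=cv2.INTER_CUBIC))
d=cam("side");cv2.imwrite("pics/s4c.png",cv2.resize(d["color"][100:250,180:360],None,fx=4,fy=4,interpolation=cv2.INTER_CUBIC))
E
```

```text
clock: 12.88
tcp_pos: [0.4885, 0.1521, 0.1525]
orientation: [0.0, 0.169, 0.986, 0.0]
wrist_force: [-0.6, -0.1, -1.8]
finger_gap: 0.0171
t 12.88 tcp [0.4885 0.1521 0.1525] xax [-0.943  0.333 -0.001] z [ 0.001 -0.    -1.   ] yaw x 160.6 F [-0.6 -0.1 -1.8] T [ 0.   -0.    0.06] gap 0.0171 j [ 0.14  0.23 -0.26  1.08 -0.    0.48]
```

View pics/w4c.png

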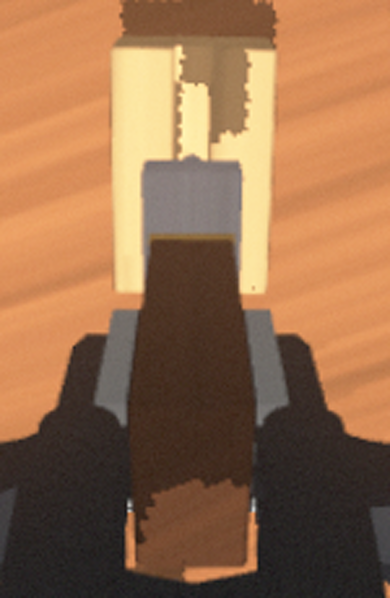

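View pics/s4c.png

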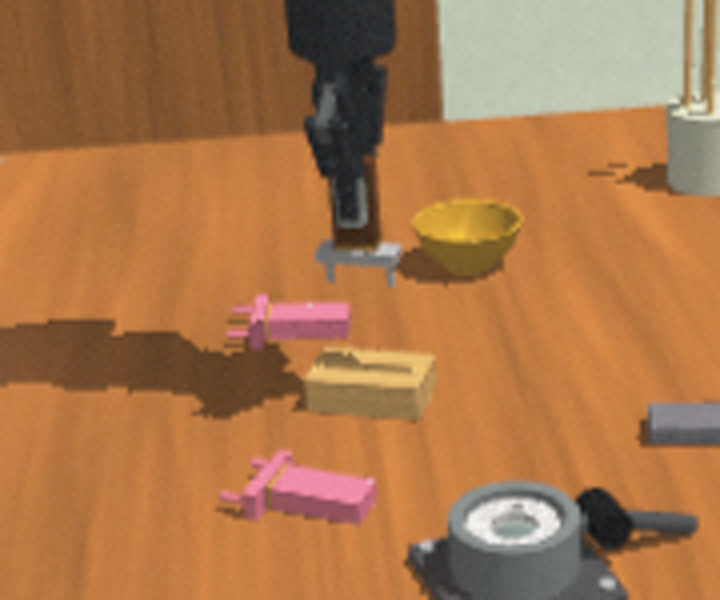

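```bash
python3 - <<'E'
from h import *
w=cam("wrist");s,p,M=st()
for n,q,zt in (("bar bottom end",[(143,161),(241,161)],32.8),("handle bottom",[(149,237),(235,237)],22.8),("pin tip",[(192,157)],52.8)):
    P=[onz(w,((a+.5)/2.6-.5+250,(b+.5)/2.6-.5+120),p[2]-zt/1000) for a,b in q]
    print(n,((np.array(P)-p)@M*1000).round(1).tolist())
E
```

```text
bar bottom end [[30.0, -10.4, 32.9], [30.0, 12.0, 32.8]]
handle bottom [[15.3, -8.8, 22.8], [15.3, 10.4, 22.8]]
pin tip [[25.4, 0.8, 52.8]]
```

```bash
python3 -m pendant '[[[-0.59,-0.98,0],0,1],[[-0.59,-0.98,0],0,1],[[-0.59,-0.98,0],0,1],[[-0.59,-0.98,0],0,1],[[-0.59,-0.98,0],0,1],[[-0.59,-0.98,0],0,1],[[-0.59,-0.98,0],0,1],[[-0.59,-0.98,0],0,1],[[-0.59,-0.98,0],0,1],[[-0.59,-0.98,0],0,1],[[-0.59,-0.98,0],0,1],[[-0.59,-0.98,0],0,1]]' 80
python3 -m pendant '[[[-0.59,-0.98,0],0.5,1],[[-0.59,-0.98,0],1,1],[[0,0,0],1,1],[[0,0,0],1,1],[[0,0,0],1,1],[[0,0,0],1,1],[[0,0,0],1,1],[[0,0,0],1,1],[[0,0,0],1,1],[[0,0,0],1,1],[[0,0,0],1,1],[[0,0,0],1,1]]' 80
python3 -m pendant '[[[0,0,0.3],1,1],[[0,0,0.5],1,1],[[0,0,0.3],0.05,1],[[0,0,0],0,1]]' 80
python3 - <<'E'
from h import *
rep();w=cam("wrist");cv2.imwrite("pics/w5.png",w["color"])
E
```

```text
clock: 14.52
tcp_pos: [0.5436, -0.1179, 0.1518]
orientation: [-0.0, 0.169, 0.986, 0.0]
wrist_force: [-0.6, 0.0, -2.2]
finger_gap: 0.017
clock: 16.02
tcp_pos: [0.5518, -0.1626, 0.1522]
orientation: [-0.0, 0.699, 0.715, -0.0]
wrist_force: [-0.3, 1.0, -2.4]
finger_gap: 0.0171
clock: 16.52
tcp_pos: [0.5513, -0.1621, 0.1297]
orientation: [-0.001, 0.77, 0.638, -0.0]
wrist_force: [0.2, -0.2, -1.5]
finger_gap: 0.0172
t 16.52 tcp [ 0.5513 -0.1621  0.1297] xax [0.186 0.983 0.   ] z [-0.001  0.    -1.   ] yaw x 79.3 F [ 0.2 -0.2 -1.5] T [-0.05 -0.01 -0.01] gap 0.0172 j [-0.43  0.36 -0.14  1.07 -0.    1.33]
```

View pics/w5.png

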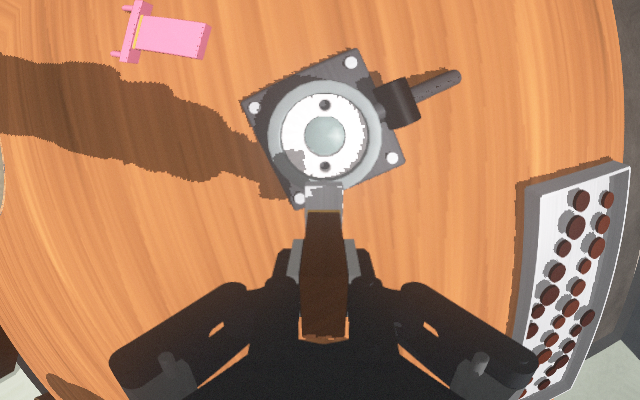

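The holes show at (325,104) and (325,167), in line with the crossbar. I'll measure the remaining offset in tool axes.

```bash
python3 - <<'E'
from h import *
w=cam("wrist");im=w["color"];s,p,M=st();g=cv2.cvtColor(im,cv2.COLOR_BGR2GRAY)
cv2.imwrite("pics/w5c.png",cv2.resize(im[80:215,265:385],None,fx=4.4,fy=4.4,interpolation=cv2.INTER_CUBIC))
H=[]
for c in ((325,104),(325,167)):
    y,x=np.mgrid[c[1]-8:c[1]+9,c[0]-8:c[0]+9];wt=np.clip(150-g[y,x].astype(float),0,None);wt[np.hypot(x-c[0],y-c[1])>7]=0
    uv=(np.sum(wt*x)/wt.sum(),np.sum(wt*y)/wt.sum());P=onz(w,uv,.044);H.append(P);print(np.round(uv,1),P.round(4),((P-p)@M*1000).round(1))
H=np.array(H);d=H[0]-H[1];print("dist",np.linalg.norm(d),"ang",np.degrees(np.arctan2(d[1],d[0])),"centre",H.mean(0).round(4),"tool mm",((H.mean(0)-p)@M*1000).round(1))
def e(rows,c):pass
# bar edges in row 195
r=im[195,295:355].astype(int);print(r.sum(1).tolist())
E
```

```text
[324.4 104.7] [ 0.5661 -0.0894  0.044 ] [74.1  0.5 86.4]
[324.4 165.4] [ 0.5575 -0.1346  0.044 ] [28.1  0.5 86.4]
dist 0.046014798401880525 ang 79.20747522340776 centre [ 0.5618 -0.112   0.044 ] tool mm [51.1  0.5 86.4]
[626, 711, 708, 704, 700, 704, 707, 703, 694, 490, 660, 711, 717, 715, 712, 714, 592, 416, 428, 424, 420, 424, 428, 429, 426, 437, 431, 425, 422, 418, 426, 429, 430, 430, 432, 424, 429, 425, 423, 417, 416, 412, 414, 410, 425, 425, 431, 420, 484, 500, 497, 500, 501, 496, 495, 506, 509, 500, 503, 494]
```

View pics/w5c.png

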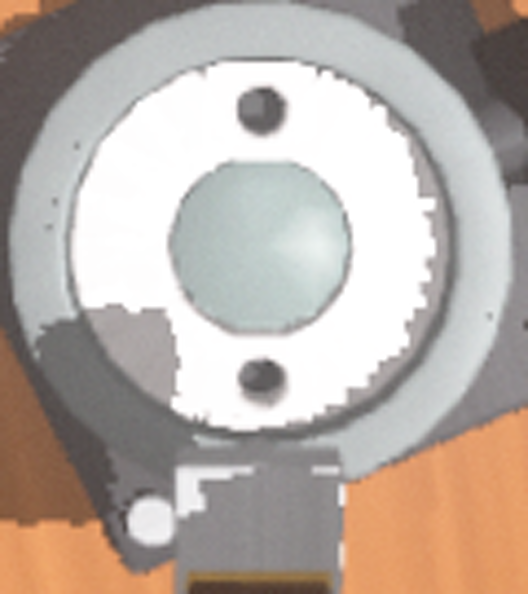

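```bash
python3 -m pendant '[[[0.6,0,0],0,1],[[0.7,0,0],0,1],[[0.7,0,0],0,1],[[0.55,0,0.4],0,1],[[0,0,0.6],0,1],[[0,0,0.3],0,1],[[0,0,0],0,1]]' 80
python3 - <<'E'
from h import *
rep();w=cam("side");cv2.imwrite("pics/s6c.png",cv2.resize(w["color"][130:290,230:430],None,fx=4,fy=4,interpolation=cv2.INTER_CUBIC))
w=cam("wrist");cv2.imwrite("pics/w6c.png",cv2.resize(w["color"][110:310,220:430],None,fx=3,fy=3,interpolation=cv2.INTER_CUBIC))
E
```

```text
clock: 17.5
tcp_pos: [0.5604, -0.1119, 0.1032]
orientation: [-0.001, 0.77, 0.638, -0.001]
wrist_force: [-0.6, -0.4, -2.1]
finger_gap: 0.0173
t 17.5 tcp [ 0.5604 -0.1119  0.1032] xax [0.187 0.982 0.   ] z [-0.002  0.    -1.   ] yaw x 79.2 F [-0.6 -0.4 -2.1] T [-0.02 -0.02  0.03] gap 0.0173 j [-0.34  0.38 -0.19  1.01 -0.    1.42]
```

View pics/s6c.png

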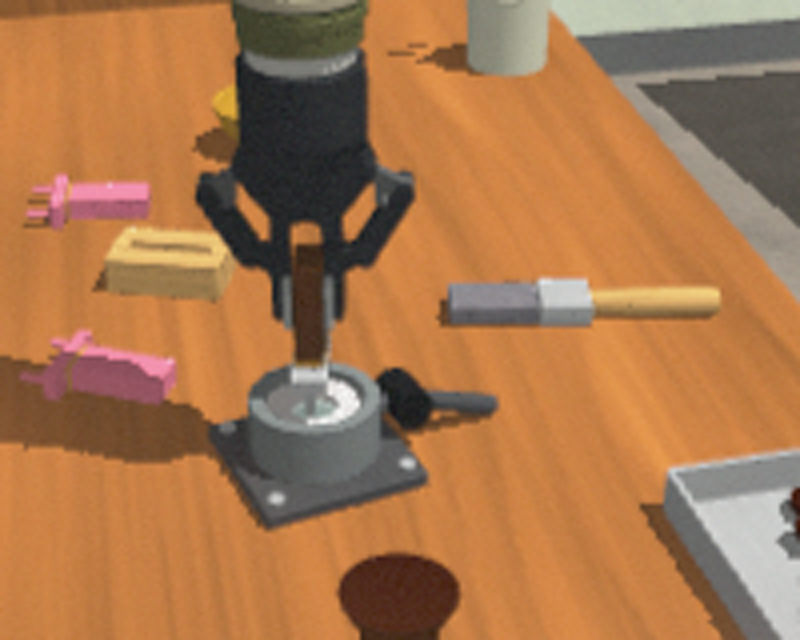

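View pics/w6c.png

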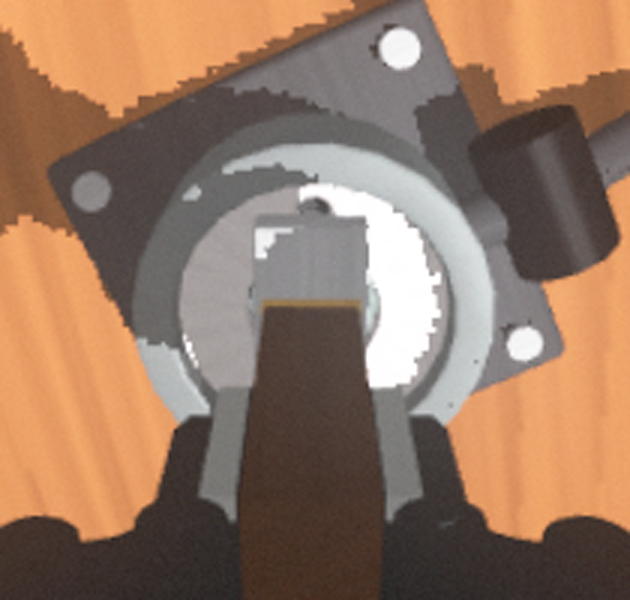

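```bash
python3 - <<'E'
from h import *
w=cam("wrist");s,p,M=st();cv2.imwrite("pics/w7c.png",cv2.resize(w["color"][160:220,290:360],None,fx=10,fy=10,interpolation=cv2.INTER_NEAREST))
V=w["view"];c=-V[:3,:3].T@V[:3,3];print("cam tool",(M.T@(c-p)*1000).round(1),"axis",(M.T@V[2,:3]).round(4),"right",(M.T@V[0,:3]).round(4))
# expected projection of spanner bits & holes
f=lambda x,y,z: proj(w,p+M@np.array([x,y,z])/1000)[0].round(1)
for n,q in dict(barL=(30,-11,32.8),barR=(30,11,32.8),pintip=(23.3,0,52.8),hole=(23.3,0,59.2),holeW=None).items():
    if q: print(n,f(*q))
print("hole world",proj(w,[.5661,-.0892,.044])[0].round(1))
E
```

```text
cam tool [  80.4   -0.5 -143.8] axis [-3.116e-01  1.000e-04  9.502e-01] right [-9.e-04  1.e+00 -4.e-04]
barL [305.4 182.4]
barR [342.5 182.4]
pintip [323.9 183.8]
hole [323.8 181.2]
hole world [324.4 180.4]
```

View pics/w7c.png

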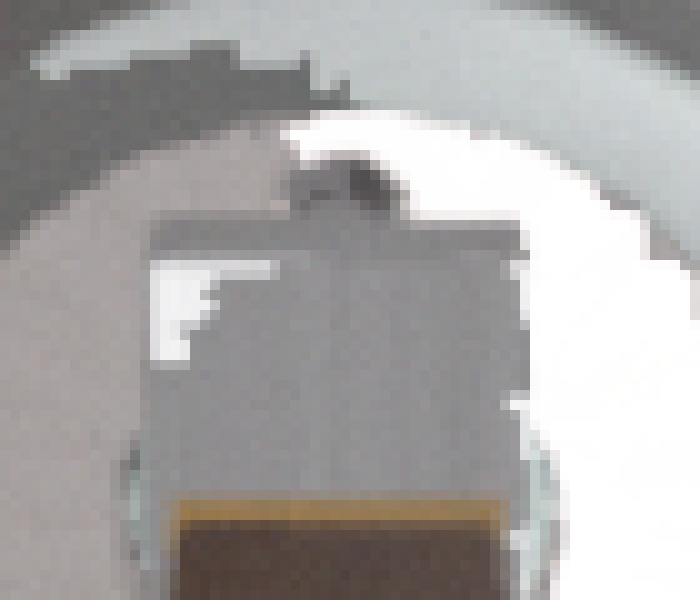

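```bash
python3 -m pendant '[[[0,0.025,0],0,1],[[0,0,0.1],0,1],[[0,0,0.1],0,1],[[0,0,0.1],0,1],[[0,0,0],0,1]]' 80
python3 - <<'E'
from h import *
rep()
E
python3 -m pendant '[[[0,0,0.05],0,1],[[0,0,0.05],0,1],[[0,0,0],0,1]]' 80
```

```text
clock: 18.27
tcp_pos: [0.5614, -0.1118, 0.098]
orientation: [-0.0, 0.77, 0.638, -0.0]
wrist_force: [-0.4, 0.1, -2.7]
finger_gap: 0.0173
t 18.27 tcp [ 0.5614 -0.1118  0.098 ] xax [ 0.186  0.982 -0.   ] z [-0.001  0.    -1.   ] yaw x 79.3 F [-0.4  0.1 -2.7] T [-0.02 -0.01 -0.01] gap 0.0173 j [-0.34  0.38 -0.19  1.   -0.    1.42]
clock: 18.65
tcp_pos: [0.5616, -0.1118, 0.0962]
orientation: [-0.0, 0.77, 0.638, -0.0]
wrist_force: [0.4, -0.2, -2.8]
finger_gap: 0.017
```

```bash
python3 -m pendant '[[[0,0,0.05],0,1],[[0,0,0],0,1]]' 80; python3 -m pendant '[[[0,0,0.05],0,1],[[0,0,0],0,1]]' 80
```

```text
clock: 18.9
tcp_pos: [0.5616, -0.1119, 0.0952]
orientation: [-0.0, 0.77, 0.638, -0.0]
wrist_force: [-0.2, -1.0, -3.1]
finger_gap: 0.0172
clock: 19.15
tcp_pos: [0.5617, -0.112, 0.0943]
orientation: [0.0, 0.77, 0.638, -0.0]
wrist_force: [-0.4, -0.5, -2.1]
finger_gap: 0.017
```

```bash
python3 -m pendant '[[[0,0,0.05],0,1],[[0,0,0],0,1]]' 80;python3 -m pendant '[[[0,0,0.05],0,1],[[0,0,0],0,1]]' 80; python3 - <<'E'
from h import *
rep()
E
```

```text
clock: 19.4
tcp_pos: [0.5616, -0.1121, 0.0932]
orientation: [0.0, 0.77, 0.638, -0.0]
wrist_force: [-0.1, -1.8, -1.0]
finger_gap: 0.0169
clock: 19.65
tcp_pos: [0.5616, -0.112, 0.0922]
orientation: [0.0, 0.77, 0.638, -0.0]
wrist_force: [-0.4, -1.7, -1.7]
finger_gap: 0.017
t 19.65 tcp [ 0.5616 -0.112   0.0922] xax [ 0.187  0.982 -0.   ] z [-0. -0. -1.] yaw x 79.2 F [-0.4 -1.7 -1.7] T [-0.48  0.09  0.04] gap 0.017 j [-0.34  0.39 -0.2   0.98 -0.    1.42]
```

```bash
python3 -m pendant '[[[-0.02,0,0.03],0,1],[[0,0,0.05],0,1],[[0,0,0],0,1]]' 80;python3 -m pendant '[[[0,0,0.05],0,1],[[0,0,0],0,1]]' 80; python3 - <<'E'
from h import *
rep()
E
```

```text
clock: 20.02
tcp_pos: [0.5615, -0.1122, 0.0905]
orientation: [-0.0, 0.77, 0.638, -0.0]
wrist_force: [0.4, -1.4, -2.2]
finger_gap: 0.0169
clock: 20.27
tcp_pos: [0.5615, -0.1122, 0.0896]
orientation: [-0.0, 0.77, 0.638, -0.0]
wrist_force: [-0.2, -0.9, -3.2]
finger_gap: 0.0171
t 20.27 tcp [ 0.5615 -0.1122  0.0896] xax [0.186 0.982 0.   ] z [-0.  0. -1.] yaw x 79.3 F [-0.2 -0.9 -3.2] T [-0.26  0.08 -0.03] gap 0.0171 j [-0.34  0.39 -0.2   0.98 -0.    1.42]
```

Both pins are about 7 mm deep with no axial load. Now I'll turn clockwise gently.

```bash
python3 -m pendant '[[[0,0,0],0.5,1],[[0,0,0],0.5,1],[[0,0,0],0.5,1],[[0,0,0],0,1]]' 80; python3 - <<'E'
from h import *
rep()
E
python3 -m pendant '[[[0,0,0],0.5,1],[[0,0,0],0.5,1],[[0,0,0],0.5,1],[[0,0,0],0,1]]' 80; python3 - <<'E'
from h import *
rep()
E
```

```text
clock: 20.78
tcp_pos: [0.5615, -0.1124, 0.0896]
orientation: [0.0, 0.818, 0.576, -0.0]
wrist_force: [0.4, -2.0, -3.2]
finger_gap: 0.0166
t 20.77 tcp [ 0.5615 -0.1124  0.0896] xax [ 0.337  0.941 -0.001] z [-0.    -0.001 -1.   ] yaw x 70.3 F [ 0.4 -2.  -3.2] T [-0.54  0.08  0.07] gap 0.0166 j [-0.34  0.39 -0.2   0.98 -0.    1.58]
clock: 21.28
tcp_pos: [0.5614, -0.1124, 0.0896]
orientation: [0.0, 0.86, 0.51, -0.0]
wrist_force: [-1.1, -2.7, -2.4]
finger_gap: 0.0172
t 21.27 tcp [ 0.5614 -0.1124  0.0896] xax [ 0.48   0.877 -0.001] z [-0. -0. -1.] yaw x 61.3 F [-1.1 -2.7 -2.4] T [-0.56  0.14  0.08] gap 0.0172 j [-0.34  0.39 -0.2   0.98 -0.    1.73]
```

```bash
python3 -m pendant '[[[0,0,0],0.5,1],[[0,0,0],0.5,1],[[0,0,0],0.5,1],[[0,0,0],0,1]]' 80; python3 - <<'E'
from h import *
rep();w=cam("wrist");cv2.imwrite("pics/w8c.png",cv2.resize(w["color"][100:300,210:440],None,fx=3,fy=3,interpolation=cv2.INTER_CUBIC))
d=cam("side");cv2.imwrite("pics/s8c.png",cv2.resize(d["color"][170:270,260:380],None,fx=6,fy=6,interpolation=cv2.INTER_CUBIC))
E
```

```text
clock: 21.78
tcp_pos: [0.5615, -0.1124, 0.0896]
orientation: [0.0, 0.897, 0.441, -0.0]
wrist_force: [0.5, -2.4, -2.0]
finger_gap: 0.0171
t 21.77 tcp [ 0.5615 -0.1124  0.0896] xax [ 0.611  0.792 -0.   ] z [-0. -0. -1.] yaw x 52.3 F [ 0.5 -2.4 -2. ] T [-0.54  0.16  0.11] gap 0.0171 j [-0.34  0.39 -0.2   0.98 -0.    1.89]
```

View pics/w8c.png

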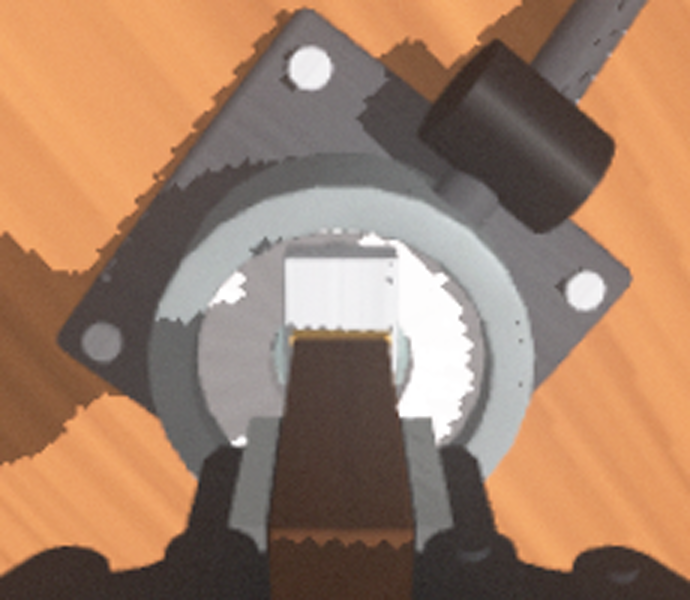

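View pics/s8c.png

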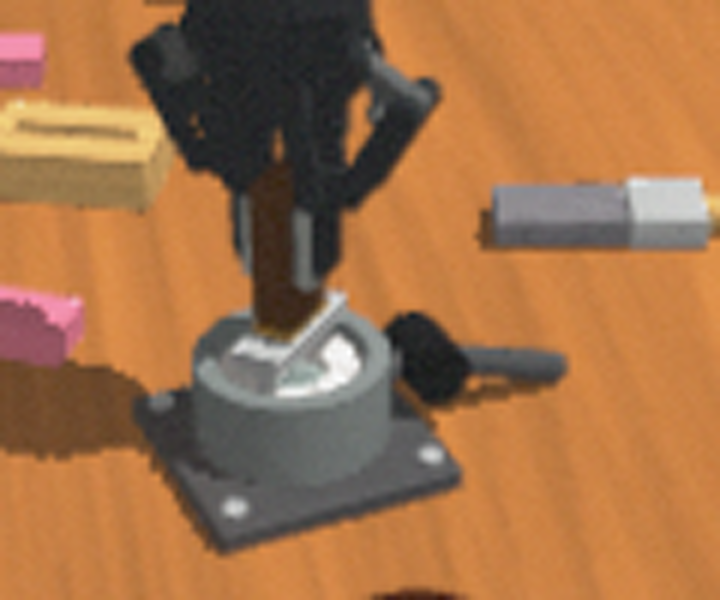

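The spanner turns square with the gripper and the pins stay in. I'll continue in smaller increments and watch the moment.

```bash
cat > r.py <<'E'
from h import *
rep()
E
python3 -m pendant '[[[0,0,0],0.5,1],[[0,0,0],0.5,1],[[0,0,0],0,1]]' 80 >/dev/null; python3 r.py
python3 -m pendant '[[[0,0,0],0.5,1],[[0,0,0],0,1]]' 80 >/dev/null; python3 r.py
python3 -m pendant '[[[0,0,0],0.5,1],[[0,0,0],0,1]]' 80 >/dev/null; python3 r.py
```

```text
t 22.25 tcp [ 0.5615 -0.1124  0.0896] xax [ 0.691  0.723 -0.   ] z [-0. -0. -1.] yaw x 46.3 F [-0.9 -3.1 -2.7] T [-0.7   0.18  0.11] gap 0.0175 j [-0.34  0.39 -0.2   0.98 -0.    2.  ]
t 22.5 tcp [ 0.5615 -0.1124  0.0896] xax [ 0.727  0.686 -0.   ] z [-0. -0. -1.] yaw x 43.3 F [-0.1 -2.5 -3.2] T [-0.69  0.2   0.12] gap 0.0172 j [-0.34  0.39 -0.2   0.98 -0.    2.05]
t 22.75 tcp [ 0.5615 -0.1124  0.0896] xax [ 0.762  0.648 -0.   ] z [-0. -0. -1.] yaw x 40.4 F [-0.8 -3.  -3.4] T [-0.78  0.25  0.04] gap 0.0172 j [-0.34  0.39 -0.2   0.98 -0.    2.1 ]
```

```bash

python3 -m pendant '[[[0,0,0],0.4,1],[[0,0,0],0,1]]' 80 >/dev/null; python3 r.py
python3 -m pendant '[[[0,0,0],0.4,1],[[0,0,0],0,1]]' 80 >/dev/null; python3 r.py
python3 -m pendant '[[[0,0,0],0.3,1],[[0,0,0],0,1]]' 80 >/dev/null; python3 r.py
```

```text
t 23.0 tcp [ 0.5615 -0.1124  0.0897] xax [ 0.788  0.615 -0.   ] z [-0. -0. -1.] yaw x 38.0 F [-1.1 -3.8 -4. ] T [-0.79  0.27  0.11] gap 0.0169 j [-0.34  0.39 -0.2   0.98 -0.    2.14]
t 23.25 tcp [ 0.5615 -0.1123  0.0896] xax [ 0.814  0.581 -0.   ] z [-0. -0. -1.] yaw x 35.6 F [-0.9 -2.5 -3. ] T [-0.83  0.23  0.14] gap 0.0175 j [-0.34  0.39 -0.2   0.98 -0.    2.18]
t 23.5 tcp [ 0.5615 -0.1123  0.0896] xax [ 0.832  0.554 -0.   ] z [-0. -0. -1.] yaw x 33.7 F [-0.7 -3.3 -4.4] T [-0.89  0.23  0.16] gap 0.0174 j [-0.34  0.39 -0.2   0.98 -0.    2.22]
```

```bash

python3 -m pendant '[[[0,0,0],0.3,1],[[0,0,0],0,1]]' 80 >/dev/null; python3 r.py
python3 -m pendant '[[[0,0,0],0.3,1],[[0,0,0],0,1]]' 80 >/dev/null; python3 r.py
python3 -m pendant '[[[0,0,0],0.3,1],[[0,0,0],0,1]]' 80 >/dev/null; python3 r.py
```

```text
t 23.75 tcp [ 0.5615 -0.1123  0.0896] xax [ 0.85   0.527 -0.   ] z [-0. -0. -1.] yaw x 31.8 F [-1.1 -3.6 -3.7] T [-0.99  0.22  0.14] gap 0.0173 j [-0.34  0.39 -0.2   0.98 -0.    2.25]
t 24.0 tcp [ 0.5615 -0.1123  0.0896] xax [ 0.866  0.5   -0.   ] z [-0. -0. -1.] yaw x 30.0 F [-1.4 -4.3 -4.5] T [-1.02  0.25  0.18] gap 0.0173 j [-0.34  0.39 -0.2   0.98 -0.    2.28]
t 24.25 tcp [ 0.5615 -0.1123  0.0896] xax [ 0.881  0.473 -0.   ] z [-0. -0. -1.] yaw x 28.2 F [-0.9 -4.3 -4.4] T [-1.15  0.27  0.41] gap 0.0169 j [-0.34  0.39 -0.2   0.98 -0.    2.31]
```

```bash

python3 -m pendant '[[[-0.01,0.02,0],0.15,1],[[0,0,0],0,1]]' 80 >/dev/null; python3 r.py
python3 -m pendant '[[[0,0,0],0.15,1],[[0,0,0],0,1]]' 80 >/dev/null; python3 r.py
```

```text
t 24.5 tcp [ 0.5615 -0.1124  0.0897] xax [0.888 0.46  0.   ] z [-0.  0. -1.] yaw x 27.4 F [-1.  -3.4 -3.9] T [-0.78  0.34  0.67] gap 0.0172 j [-0.34  0.39 -0.2   0.98  0.    2.33]
t 24.75 tcp [ 0.5615 -0.1125  0.0897] xax [ 0.895  0.446 -0.   ] z [-0.  0. -1.] yaw x 26.5 F [-1.  -3.2 -3.8] T [-0.69  0.38  1.04] gap 0.0169 j [-0.34  0.39 -0.2   0.98  0.    2.34]
```

The moment climbs 0.18 → 0.41 → 0.67 → 1.04 N m while turning less than 2° per step, so this is the hard stop. I'll back off into the slack, then lift out.

```bash

python3 -m pendant '[[[0,0,0],-0.4,1],[[0,0,0],0,1]]' 80 >/dev/null; python3 r.py
python3 -m pendant '[[[0,0,0],-0.2,1],[[0,0,0],0,1]]' 80 >/dev/null; python3 r.py
```

```text
t 25.0 tcp [ 0.5615 -0.1125  0.0897] xax [0.877 0.481 0.   ] z [-0.  0. -1.] yaw x 28.8 F [-1.5 -2.2 -2.5] T [-0.53  0.45  0.18] gap 0.017 j [-0.34  0.39 -0.2   0.98  0.    2.3 ]
t 25.25 tcp [ 0.5616 -0.1124  0.0898] xax [0.866 0.5   0.   ] z [ 0.     0.001 -1.   ] yaw x 30.0 F [-1.5 -1.  -2. ] T [-0.24  0.38  0.08] gap 0.0174 j [-0.34  0.39 -0.2   0.98  0.    2.28]
```

```bash

python3 -m pendant '[[[0,0,0],-0.25,1],[[0,0,0],0,1]]' 80 >/dev/null; python3 r.py
python3 -m pendant '[[[0,0,-0.15],0,1],[[0,0,-0.2],0,1],[[0,0,-0.3],0,1],[[0,0,0],0,1]]' 80 >/dev/null; python3 r.py
python3 -m pendant '[[[0,0,-0.5],0,1],[[0,0,-1],0,1],[[0,0,-0.8],0,1],[[0,0,0],0,1]]' 80 >/dev/null; python3 r.py
```

```text
t 25.5 tcp [ 0.5619 -0.1125  0.0898] xax [0.852 0.524 0.001] z [ 0.001  0.    -1.   ] yaw x 31.6 F [-1.3 -0.9 -3.1] T [-0.02  0.23 -0.02] gap 0.0175 j [-0.34  0.39 -0.2   0.98  0.    2.25]
t 26.0 tcp [ 0.5623 -0.1129  0.1036] xax [0.852 0.523 0.001] z [ 0.002 -0.001 -1.   ] yaw x 31.6 F [ 0.5 -0.3 -2.4] T [-0.02 -0.03  0.04] gap 0.0169 j [-0.34  0.38 -0.18  1.01  0.    2.25]
t 26.5 tcp [ 0.5628 -0.1131  0.1505] xax [0.852 0.523 0.002] z [ 0.003 -0.001 -1.   ] yaw x 31.6 F [ 0.8 -0.7 -2. ] T [ 0.01  0.02 -0.02] gap 0.0174 j [-0.34  0.34 -0.11  1.11 -0.    2.25]
```

```bash

python3 -m pendant '[[[-0.85,0,0],0,1],[[-0.9,0,0],0,1],[[-0.9,0,0],0,1],[[0,0,0],0,1]]' 80 >/dev/null; python3 r.py
python3 - <<'E'
from h import *
w=cam("wrist");im=w["color"];cv2.imwrite("pics/w9.png",im);cv2.imwrite("pics/w9c.png",cv2.resize(im[85:335,235:415],None,fx=2.4,fy=2.4,interpolation=cv2.INTER_CUBIC))
E
```

```text
t 27.0 tcp [ 0.5146 -0.1413  0.1485] xax [ 0.853  0.521 -0.001] z [-0.001  0.    -1.   ] yaw x 31.4 F [ 0.3  0.4 -1.1] T [-0.03 -0.03  0.02] gap 0.0172 j [-0.42  0.27 -0.21  1.08 -0.    2.17]
```

View pics/w9c.png

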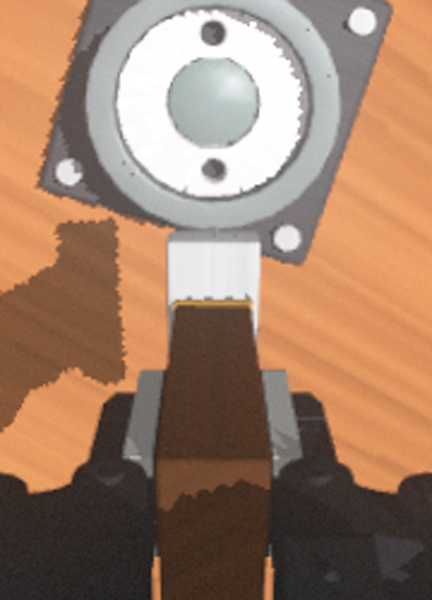

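The ring's holes now lie along the tool x axis, at about 31°. That is roughly 48° clockwise from the start, which agrees with the stop that was felt. Now back to the rest.

```bash
python3 -m pendant '[[[0.47,-0.94,0],0,1],[[0.47,-0.94,0],0,1],[[0.47,-0.94,0],0,1],[[0.47,-0.94,0],0,1],[[0.47,-0.94,0],0,1],[[0.47,-0.94,0],0,1],[[0.47,-0.94,0],0,1],[[0.47,-0.94,0],0,1],[[0.47,-0.94,0],0,1],[[0.47,-0.94,0],0,1],[[0.47,-0.94,0],0,1],[[0.47,-0.94,0],0,1]]' 80
python3 -m pendant '[[[0.47,-0.94,0],0,1],[[0.47,-0.94,0],-0.6,1],[[0,0,0],-1,1],[[0,0,0],-1,1],[[0,0,0],-1,1],[[0,0,0],-1,1],[[0,0,0],-1,1],[[0,0,0],-1,1],[[0,0,0],-1,1],[[0,0,0],-1,1],[[0,0,0],-1,1],[[0,0,0],-1,1]]' 80
python3 -m pendant '[[[0,0,0],-1,1],[[0,0,0],-1,1],[[0,0,0],-1,1],[[0,0,0],-1,1],[[0,0,0],-1,1],[[0,0,0],-1,1],[[0,0,0],-1,1],[[0,0,0],-1,1],[[0,0,0],-1,1],[[0,0,0],-1,1],[[0,0,0],-0.9,1],[[0,0,0],0,1]]' 80
python3 r.py
python3 - <<'E'
from h import *
w=cam("wrist");im=w["color"];cv2.imwrite("pics/w10c.png",cv2.resize(im[120:350,250:400],None,fx=2.6,fy=2.6,interpolation=cv2.INTER_CUBIC))
E
```

```text
clock: 28.55
tcp_pos: [0.4936, 0.1133, 0.1487]
orientation: [-0.0, 0.962, 0.273, -0.0]
wrist_force: [0.1, 0.4, -1.8]
finger_gap: 0.0171
clock: 30.05
tcp_pos: [0.49, 0.1544, 0.1486]
orientation: [-0.0, 0.673, 0.74, -0.0]
wrist_force: [0.5, 0.6, -2.5]
finger_gap: 0.0172
clock: 31.55
tcp_pos: [0.4901, 0.1541, 0.1486]
orientation: [-0.0, 0.168, 0.986, 0.0]
wrist_force: [-0.6, 0.1, -2.2]
finger_gap: 0.0175
t 31.55 tcp [0.4901 0.1541 0.1486] xax [-0.943  0.332  0.   ] z [-0.  0. -1.] yaw x 160.6 F [-0.6  0.1 -2.2] T [0.03 0.04 0.03] gap 0.0175 j [ 0.15  0.24 -0.26  1.07  0.    0.49]
```

View pics/w10c.png

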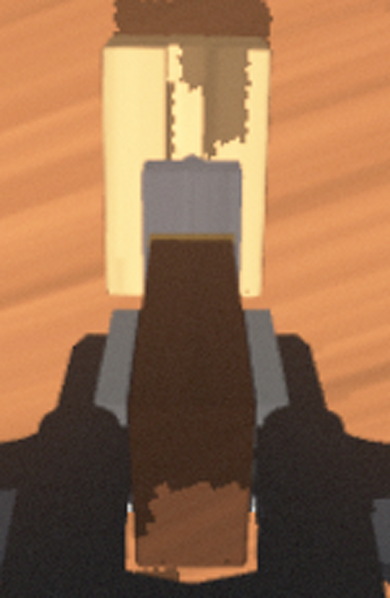

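```bash
python3 -m pendant '[[[0.02,-0.115,0],0,1],[[0,0,0.5],0,1],[[0,0,1],0,1],[[0,0,0.5],0,1],[[0,0,0],0,1]]' 80 >/dev/null; python3 r.py
python3 -m pendant '[[[0,0,0.4],0,1],[[0,0,0.4],0,1],[[0,0,0.4],0,1],[[0,0,0],0,1]]' 80 >/dev/null; python3 r.py
```

```text
t 32.23 tcp [0.4888 0.1505 0.1076] xax [-0.943  0.333  0.002] z [-0.002 -0.    -1.   ] yaw x 160.5 F [ 0.2  0.5 -1.8] T [-0.04  0.01  0.05] gap 0.0172 j [ 0.14  0.27 -0.33  0.97 -0.    0.48]
t 32.73 tcp [0.489  0.1506 0.0838] xax [-0.943  0.333  0.001] z [-0.002 -0.    -1.   ] yaw x 160.6 F [-1.6 -0.6 -2.1] T [-0.03 -0.08  0.01] gap 0.0172 j [ 0.14  0.29 -0.37  0.92 -0.    0.48]
```

```bash
python3 -m pendant '[[[0.025,0.07,0],0,1],[[0,0,0.2],0,1],[[0,0,0.2],0,1],[[0,0,0],0,1]]' 80 >/dev/null; python3 r.py
python3 -m pendant '[[[0,0,0.3],0,1],[[0,0,0.2],0,1],[[0,0,0.1],0,1],[[0,0,0],0,1]]' 80 >/dev/null; python3 r.py
```

```text
t 33.23 tcp [0.4894 0.1521 0.0763] xax [-0.943  0.333  0.001] z [-0.001 -0.    -1.   ] yaw x 160.6 F [-0.8 -0.2 -1.8] T [0.01 0.   0.03] gap 0.0169 j [ 0.14  0.3  -0.38  0.9  -0.    0.48]
t 33.73 tcp [0.4895 0.1521 0.0644] xax [-0.943  0.333  0.   ] z [-0. -0. -1.] yaw x 160.6 F [-0.3  0.7 -1.4] T [ 0.02 -0.05  0.01] gap 0.0172 j [ 0.14  0.31 -0.39  0.87 -0.    0.48]
```

```bash
python3 -m pendant '[[[0,0,0.06],0,1],[[0,0,0],0,1]]' 80 >/dev/null; python3 r.py
python3 -m pendant '[[[0,0,0.03],0,1],[[0,0,0],0,1]]' 80 >/dev/null; python3 r.py
```

```text
t 33.98 tcp [0.4897 0.1522 0.0635] xax [-0.943  0.333 -0.   ] z [ 0. -0. -1.] yaw x 160.6 F [ 0.4  0.3 -2.3] T [-0.03 -0.03  0.04] gap 0.0171 j [ 0.14  0.31 -0.39  0.87 -0.    0.48]
t 34.23 tcp [0.4897 0.1522 0.0629] xax [-0.943  0.333 -0.   ] z [ 0. -0. -1.] yaw x 160.6 F [ 0.3  0.8 -1.8] T [ 0.02 -0.    0.05] gap 0.0169 j [ 0.14  0.31 -0.39  0.87 -0.    0.48]
```

```bash
python3 -m pendant '[[[0,0,0.03],0,1],[[0,0,0],0,1]]' 80 >/dev/null; python3 r.py
python3 -m pendant '[[[0,0,0],0,0.4],[[0,0,0],0,0],[[0,0,0],0,-0.5],[[0,0,0],0,-1],[[0,0,0],0,-1],[[0,0,0],0,-1],[[0,0,0],0,-1],[[0,0,0],0,-1]]' 20 >/dev/null; python3 r.py
python3 - <<'E'
from h import *
w=cam("wrist");im=w["color"];cv2.imwrite("pics/w11.png",im)
E
```

```text
t 34.48 tcp [0.4897 0.1522 0.0628] xax [-0.943  0.333 -0.   ] z [ 0. -0. -1.] yaw x 160.6 F [-2.4  0.1  3.6] T [-0.14  0.45  0.01] gap 0.0168 j [ 0.14  0.31 -0.39  0.86 -0.    0.48]
t 35.48 tcp [0.4897 0.1522 0.0623] xax [-0.943  0.333 -0.   ] z [ 0. -0. -1.] yaw x 160.6 F [ 0.2 -0.1  0.9] T [-0.02  0.04  0.01] gap 0.0852 j [ 0.14  0.31 -0.4   0.86 -0.    0.48]
```

View pics/w11.png

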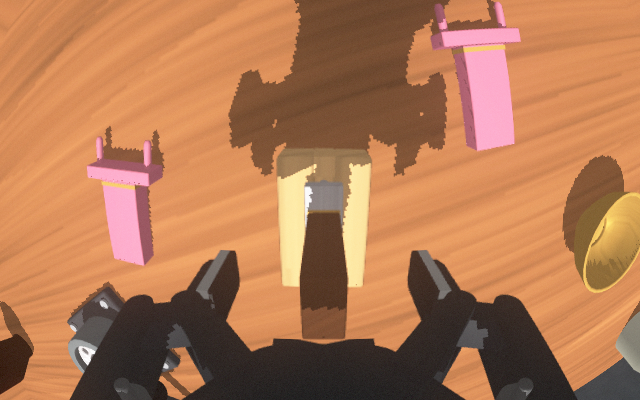

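The spanner is standing in the slot and the fingers are clear on both sides. I'll go straight up and check.

```bash
python3 -m pendant '[[[0,0,-0.5],0,-1],[[0,0,-1],0,-1],[[0,0,-1],0,-1],[[0,0,-1],0,-1],[[0,0,-1],0,-1],[[0,0,-1],0,-1],[[0,0,-1],0,-1],[[0,0,-1],0,-1],[[0,0,0],0,-1],[[0,0,0],0,-1]]' 20
python3 - <<'E'
from h import *
w=cam("wrist");im=w["color"]
a=cv2.resize(im[95:225,275:375],None,fx=3.5,fy=3.5,interpolation=cv2.INTER_CUBIC)
d=cam("side");b=cv2.resize(d["color"][140:270,220:340],None,fx=3.5,fy=3.5,interpolation=cv2.INTER_CUBIC)
cv2.imwrite("pics/end.png",np.hstack([a,b]))
E
```

```text
clock: 36.78
tcp_pos: [0.4894, 0.1521, 0.2119]
orientation: [-0.0, 0.169, 0.986, -0.0]
wrist_force: [0.2, -0.0, 0.4]
finger_gap: 0.0854
```

View pics/end.png

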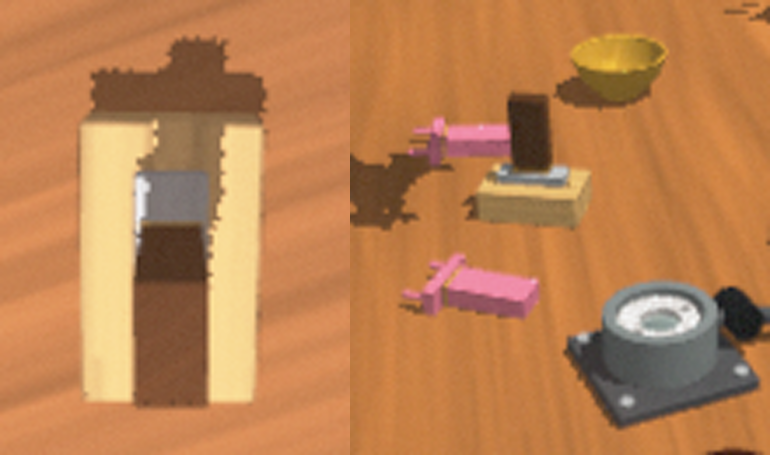

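```bash
python3 - <<'E'
from h import *
print(env.hand_in())
E
```

```text
the job is handed in; nothing more can be done
None
```

The ring is turned clockwise to its stop, the spanner is back upright in the slot of its rest, and the job is handed in, at about 37 s on the clock.

**Turning the ring:** I engaged both pins about 7 mm deep, short of the hole floors. I turned the ring from about 79° to about 31°, roughly 0.84 rad. At the end the moment rose from about 0.2 to 1.0 N m over the last 3.5° of tool turn, so this was the hard stop. The vertical wrist force never changed by more than a few newtons, and the pins stayed clear of the glass.

**Last checks:**
- After I lifted out, the wrist picture showed the holes near 31°, which agrees with where the stop was felt.
- The final wrist and side pictures show the spanner with its crossbar on the rest's top, and the gripper open and clear of it.
- I never went near the vase, the bowl, the brush or the pink look-alikes.

**Disagreements:**
- The moment while turning read 0.04 to 0.18 N m, below the stated 0.22 N m.
- Camera estimates of the ring's centre differed by about 2 to 3 mm; I used the one measured at the holes.
- A side force of up to about 4 N was on the pins during the turn.

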